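# Clamp the re-glued rubber stamp

### The arm

A 6-joint arm with a two-finger parallel gripper is mounted at the origin on the work surface; the furniture and walls round the work are solid. World frame = base frame: x ahead of the robot, y to its left, z up, the work surface at z = 0. Lengths are in mm, angles in rad, forces in N, time in s.
With the tool pointing down it reaches from about 275 to 825 mm from the base axis. Payload 4.9 kg.
Tool frame: the origin (TCP) lies at the very end of the fingers, on their centre line; the grasp point (between the pads) lies 19 mm behind it; z points along the fingers, y is the line along which they close (so a half turn about z gives the same grasp; the last joint's range is limited). The gripper opens to 85 mm and grips with 20 to 120 N. Pads are 22 mm wide; open, the fingers measure 114 mm over their backs; the gripper's body (76 mm by 85 mm) begins 54 mm behind the grasp point. The pads swing forward as they close: fully open they stand 13 mm farther back than shut.
Start: joints at [1.075, 0.326, -0.193, 1.052, 0, 1.437], TCP at [194.673, 514.413, 231.281] pointing down, gripper open.
Joint ranges: [-2.65, 2.65], [-0.97, 1.79], [-1.3, 1.35], [-1.93, 2.1], [-1.47, 1.37], [-3.14, 3.14]. Speed limits (rad/s): [2.57, 2.57, 3.14, 3.14, 3.14, 3.14].

### API

Orientations are given as [roll, pitch, yaw] about the fixed x, y, z axes, in that order (R = Rz(yaw) Ry(pitch) Rx(roll)).
In Python, from bench import bot, solve_ik, imaging gives the robot as it stands. Calls block until the motion is done:
- bot.move_ptp(position, orientation): joint-space move of the TCP to a pose.
- bot.movel(position, rot=None, max_speed=150, threshold=None): straight line of the TCP; rot=None keeps the orientation; max_speed is the mean speed in mm/s. With threshold (N) it stops when the force on the tool has changed by that much, and returns True; else False.
- bot.move_j(angles): joint-space move.
- bot.grip(opening, effort=None): opening from 0.0 (shut) to 1.0 (fully open); effort is the grip in N (None keeps the last); returns when the fingers have stopped.
- bot.dwell(seconds).
- solve_ik(position, orientation): joint angles nearest the present ones, or None.
- bot.get_state(): the state.
- imaging.capture(name): name is "side" or "top" or "wrist"; returns the picture (480x640x3 uint8, blue, green, red); there is no depth.
- imaging.camera_model(name): a dict with "K" (3x3 intrinsics, pixels), "k1" (the pictures are not rectified: a ray, as slopes to the right and down, at radius r is drawn at 1 + k1 r^2 times it, then the intrinsics apply), "position" and "rotation" of the camera in the world. Camera axes: x right, y up, looking along -z (the intrinsics and any distortion apply to the point x, -y, -z); pixel columns grow to the right and rows downward; lengths in mm; the calibration is good to about 2 mm. A picture is of the moment at which its call begins: read the wrist's pose just before it. camera_model takes no time and is no camera call; for the wrist camera it gives the pose at the moment of the call.
A pose or a line that the arm cannot do raises bot.IKError and nothing moves.
- bot.sign_off(): hands the job in; it is judged then, once.
The state is a dict: "t": time; "qpos": joint angles; "joint_velocities": joint speeds; "effort": joint torques, N m; "tcp_pos": TCP position; "orientation": TCP orientation; "contact_force": force on the tool from outside, world axes, zero at the start; "wrist_torque": the same for the moment, N m; "opening": opening from 0.0 (shut) to 1.0 (fully open); "gripper_force": force on a finger pad.
Only numpy, scipy, OpenCV 4.12 (cv2) and the standard library are available. Lean on these libraries where they do the work, as an engineer would, in place of code of your own. Each camera call takes 0.05 s, during which the arm holds its last target. There are 200 camera calls.

### The job

The wooden rubber stamp standing in the bench clamp has just been glued and must be clamped. Swing the upright stop bar down across the board behind the stamp until it clicks past its detent and lies flat, then pump the clamp's two squeeze grips (squeeze, let spring open, squeeze again; never push the jaw itself) until the jaw's sprung pad presses the stamp against the stop. Finish while still holding the grips squeezed, with the pad pushed about half way (4.5 of its 9 mm) back towards the jaw at the end and never beyond 6 mm, which would crush it; keep the stamp upright and the other things on the desk left alone.

Things in the scene. Friction and masses are not known exactly. Their poses are not given: they have to be found in the camera images.
- clamp: Bench clamp on a light wood board, 300 x 150 x 12 mm, fixed. Origin on the desk surface; board from x = -175 to +125 mm, y = +-75 mm. x: direction in which the jaw presses; y across; z up. In order along x: two black squeeze grips between steel cheeks (88 mm high, 41 mm over both, x = -128 to -68), jaw with pad, stamp, swing stop.
- grips (a point): Midway between the upright black squeeze grips, 128 mm above the desk, clamp x = -98 mm; axes as the clamp's. Each grip: lever 10 mm thick (x), 22 wide (y), pivoted 7 mm before or behind this point at 76 mm height, top at 140. Released they lean apart in a V, 57 mm over their outer faces at this height (62 at the top); fully squeezed they are upright, 24 mm over both. Pinch them along x.
- grip_front (a joint): Angle of the front grip, rad: 0 released, 0.30 fully squeezed; the rear grip is geared to the same angle. They close with a few N and spring open. A pawl takes up the bar's 4 mm teeth: after up to 4 mm of idle, squeezing moves the jaw forward by 38 mm x the angle gained (8 to 12 mm per full squeeze); as they open past that the jaw stays.
- jaw (a joint): Travel of the jaw along the clamp's x, m, 0 = fully back. The teeth only push it; it is held by about 3 N of friction, so when the grips are let go a tighter pad eases back to 3 N (3 mm) or less.
- pad (a joint): How far the sprung pad is pushed back into the jaw, m: 0 free, end stop at 0.009. Spring 1000 N/m (4.5 mm = 4.5 N). Repeated full squeezes push it about 7 mm, which is too far.
- pad_face (a point): Centre of the pad's front face, a dark rubber plate 48 wide x 13.5 mm high, 20 mm in front of the jaw's steel head when free. Axes as the clamp's; it presses towards +x.
- swing_stop (a joint): Angle of the dark steel stop bar, rad: 0 parked, leaning 0.2 rad outward (to clamp +y) from upright; grows as it swings over and down across the board (to -y); 1.771 = flat, end stop. A sprung ball catches its nose: resists from about 1.67, a few N at the bar's end pass it; seated above 1.72. Hinge friction 0.07 N m.
- stop_hinge (a point): Middle of the swing stop's hinge axis, which runs along the clamp's x, at x = +88 mm, y = +50 mm, 21 mm above the desk. Axes as the clamp's. Steel ears reach to 30 mm height beside it.
- stop_tip (a point): On the stop bar's centre line 95 mm from the hinge, near its free end. Bar 16 mm wide (along x), 14 thick, 97 long plus a small round nose to 104 mm; own z points from hinge to tip. Lying flat its top is 28 mm above the desk; the detent post beyond its end is 38 mm high.
- stop_face (a point): Centre of the face of the stop bar that the stamp is pressed against, when the bar lies flat: x = +80 mm of the clamp. Fixed to the clamp, axes as the clamp's.
- stamp: Wooden rubber stamp, loose, standing on the board between pad and stop: foot 26 (own x) x 60 (own y) x 16 mm high, turned handle 24 mm thick up to 74 mm. Origin at the centre of its underside, z up. Pressed home, its origin is 13 mm before the stop face.
- glue_stick: White and red glue stick standing on the desk beside the board, 27 mm across, 90 mm high. Leave alone.
- binder_clip: Black binder clip beside the board, 38 x 28 x 50 mm. Leave alone.
- eraser: Eraser beside the board, 21 x 45 x 12 mm. Leave alone.
- ink_pad: Ink pad tin lying on the desk, 72 x 112 x 20 mm. Leave alone.
- sticky_notes: Block of sticky notes on the desk, 76 x 76 x 23 mm. Leave alone.
- mug: White mug on the desk, 80 mm across, 91 mm high. Leave alone.

How it is judged (in metres and radians):
On the way, in this order (a step that is already met when the one before it is completed fails the run):
1. the swing stop lies flat, past its detent (value of joint swing_stop above 1.72 rad), for 0.2 s.
2. the pumped jaw's pad presses the stamp against the stop (value of joint pad above 0.0015 m and x of stamp in the frame of clamp above 0.062 m), for 0.2 s.
At the end, for the whole second after the job is handed in: Stop bar seated (above 1.72 rad); stamp upright within 0.12 rad and against the stop (origin 62 to 71 mm along the clamp's x); pad pushed back 3 to 6.2 mm (3 to 6.2 N); grips still held squeezed by the fingers (over 0.02 rad, over 1 N) (value of joint swing_stop above 1.72 rad and value of joint pad between 0.003 and 0.0062 m and value of joint grip_front above 0.02 rad and (contact force between the fingers and grip_front above 1 N or contact force between the fingers and grip_rear above 1 N) and x of stamp in the frame of clamp between 0.062 and 0.071 m and angle between stamp's own z axis and vertical below 0.12 rad and linear speed of stamp below 0.02 m/s); the arm keeps its last pose, push and grip.
It fails at once if the stamp is crushed: pad pushed back more than 6.6 mm (6.6 N) (value of joint pad above 0.0066 m).
It fails at once if the jaw is pushed by hand instead of by the grips (contact force between any of the fingers, the arm and jaw above 3 N).
It fails at once if the stamp is knocked over (angle between stamp's own z axis and vertical above 0.6 rad).
It fails at once if a bystander is moved more than 30 mm (distance of any of glue_stick, binder_clip, eraser, ink_pad, sticky_notes, mug from where it was at the start of the episode above 0.03 m).
It also fails if it takes over 48 s, if anything falls off the work surface, if the arm or the gripper's body presses on something with over 40 N, if the wrist force passes 120 N, or if a joint passes its speed limit or range.

## Working session

There is one attempt and no reset: what is moved stays moved. The work goes in short steps, each a Python script; the robot and the scene stay as the last script left them, time stands still between calls to the robot, and variables do not carry over. Pictures are saved under pics/ and viewed, at most 10 in all, crops included, and the job is handed in when it is done.

```bash
mkdir -p pics; ls; python3 - <<'E'
from bench import bot, imaging
import cv2
for n in ("side","top"):
    cv2.imwrite(f"pics/{n}0.png",imaging.capture(n)); print(n,imaging.camera_model(n))
print(bot.get_state())
E
```

```text
pics
side {'K': array([[536.92748624,   0.        , 326.20651639],
       [  0.        , 536.92748624, 243.66495962],
       [  0.        ,   0.        ,   1.        ]]), 'k1': -0.14635050321782545, 'position': array([ 577.80583166, 1161.54304281,  834.04892253]), 'rotation': array([0.99435145, 0.00872035, 3.09780503])}
top {'K': array([[547.78067073,   0.        , 325.00371695],
       [  0.        , 547.78067073, 230.00031826],
       [  0.        ,   0.        ,   1.        ]]), 'k1': -0.12426505855335242, 'position': array([ 286.63049402,   33.31732505, 1441.81229042]), 'rotation': array([ 0.19233715, -0.00215572, -1.55288897])}
{'t': 0.1, 'qpos': array([ 1.07478887e+00,  3.26861522e-01, -1.93473015e-01,  1.05201428e+00,
       -3.30091264e-05,  1.43665616e+00]), 'joint_velocities': array([ 0.00016092, -0.00064419, -0.00030603,  0.00075919,  0.00019787,
       -0.00154077]), 'effort': array([ 2.34717327e-04, -4.44237828e+01,  2.63038158e+01,  7.89304002e-03,
       -2.52881882e-04,  4.59258285e-07]), 'tcp_pos': array([194.42917501, 513.92984801, 230.58875974]), 'orientation': array([-3.14004970e+00, -1.74914694e-04,  2.77972526e+00]), 'contact_force': array([-0.10622892,  0.1680091 , -0.80220798]), 'wrist_torque': array([0.05904443, 0.01775001, 0.03115276]), 'gripper_force': 0.0, 'opening': 0.9979784570496583}
```

View pics/top0.png

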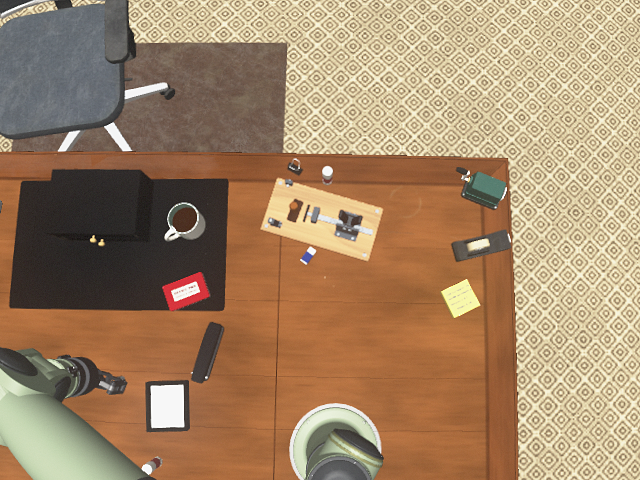

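View pics/side0.png

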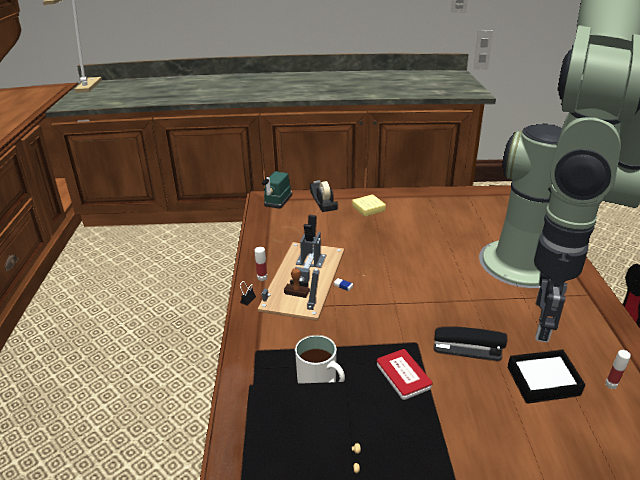

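The top view shows the board with corners at about (278,179), (383,207), (367,260) and (262,230). The grips are on the right near (349,222), the stamp is at (295,209), and the stop hinge is at (275,222). Clamp +x points left in the image. Next I'll compute the pose and take a close wrist look.

```bash
cat > h.py <<'E'
import numpy as np, cv2
from scipy.spatial.transform import Rotation as R
from scipy.optimize import least_squares
from bench import bot, solve_ik, imaging
def proj(cm,P):
    p=(np.atleast_2d(P)-cm["position"])@R.from_euler("xyz",cm["rotation"]).as_matrix()
    s=np.c_[p[:,0],-p[:,1]]/-p[:,2:]
    s=s*(1+cm["k1"]*(s**2).sum(1,keepdims=True)); K=cm["K"]
    return s*[K[0,0],K[1,1]]+K[:2,2]
def c2w(pose,P):  # pose = x,y,yaw of clamp
    P=np.atleast_2d(np.array(P,float)); return R.from_euler("z",pose[2]).apply(P)+[pose[0],pose[1],0]
def fit(cm,P,uv,p0): # clamp points -> pixels
    r=least_squares(lambda p:(proj(cm,c2w(p,P))-uv).ravel()/[1],p0,x_scale=[10,10,.1],loss="soft_l1")
    return r.x, (proj(cm,c2w(r.x,P))-uv).round(1)
E
python3 - <<'E'
from h import *
cm=imaging.camera_model("top")
P=[[125,-75,12],[-175,-75,12],[-175,75,12],[125,75,12]]
uv=np.array([[278,179],[383,207],[367,260],[262,230]],float)
p,e=fit(cm,P,uv,[700,0,1.4]); print(p,e)
# wrist-cam pose relative to tool
s=bot.get_state(); w=imaging.camera_model("wrist")
T=R.from_euler("xyz",s["orientation"])
print("cam in tool",T.inv().apply(w["position"]-s["tcp_pos"]),(T.inv()*R.from_euler("xyz",w["rotation"])).as_matrix().round(2),w["K"][0])
c=c2w(p,[[-20,0,0],[-98,0,128],[88,50,21],[88,69,114]]);print(c)
for z in (300,350,400):
  for k in (0,1,2,3):
    yaw=(p[2]+k*np.pi/2)
    print(z,k,[None if (q:=solve_ik([c[0,0],c[0,1],z],[np.pi,0,yaw])) is None else q.round(2)])
E
```

```text
[602.48119554  66.73738878   1.313899  ] [[-1.2 -1.1]
 [ 0.8  0.1]
 [ 2.5  0.5]
 [-1.4  0.1]]
cam in tool [  78.98774816    0.61475148 -142.96753298] [[-0.    0.95  0.31]
 [ 1.    0.   -0.  ]
 [-0.    0.31 -0.95]] [354.42036077   0.         322.88196851]
[[597.39957706  47.39372952   0.        ]
 [577.58126499 -28.0465416  128.        ]
 [576.48116869 164.55353573  21.        ]
 [558.10469239 169.38107328 114.        ]]
300 0 [array([-0.04,  0.39,  0.07,  1.26,  0.  ,  1.78])]
300 1 [array([-0.04,  0.39,  0.07,  1.26,  0.  ,  0.21])]
300 2 [array([-0.04,  0.39,  0.07,  1.26,  0.  , -1.36])]
300 3 [array([-0.04,  0.39,  0.07,  1.26,  0.  , -2.93])]
350 0 [array([-0.04,  0.38,  0.19,  1.38,  0.  ,  1.78])]
350 1 [array([-0.04,  0.38,  0.19,  1.38,  0.  ,  0.21])]
350 2 [array([-0.04,  0.38,  0.19,  1.38,  0.  , -1.36])]
350 3 [array([-0.04,  0.38,  0.19,  1.38,  0.  , -2.93])]
400 0 [array([-0.04,  0.38,  0.32,  1.5 ,  0.  ,  1.78])]
400 1 [array([-0.04,  0.38,  0.32,  1.5 ,  0.  ,  0.21])]
400 2 [array([-0.04,  0.38,  0.32,  1.5 ,  0.  , -1.36])]
400 3 [array([-0.04,  0.38,  0.32,  1.5 ,  0.  , -2.93])]
```

```bash
python3 - <<'E'
from h import *
p=[602.5,66.7,1.314]
c=c2w(p,[[20,20,220]])[0]
bot.move_ptp(c,[np.pi,0,p[2]]); bot.grip(0.0)
s=bot.get_state(); cm=imaging.camera_model("wrist"); im=imaging.capture("wrist")
np.save("w1.npy",cm,allow_pickle=True)
cv2.imwrite("pics/w1.png",im); print(s["t"],s["tcp_pos"],cm["position"])
P=[[125,-75,12],[-175,-75,12],[-175,75,12],[125,75,12],[88,50,21],[88,69,114]]
print(proj(cm,c2w(p,P)).round())
E
```

```text
2.9417 [588.22363863  91.06272439 219.97679351] [609.2617397  168.41174846 362.96436366]
[[425.  93.]
 [403. 366.]
 [276. 366.]
 [263.  93.]
 [290. 135.]
 [250. 140.]]
```

View pics/w1.png

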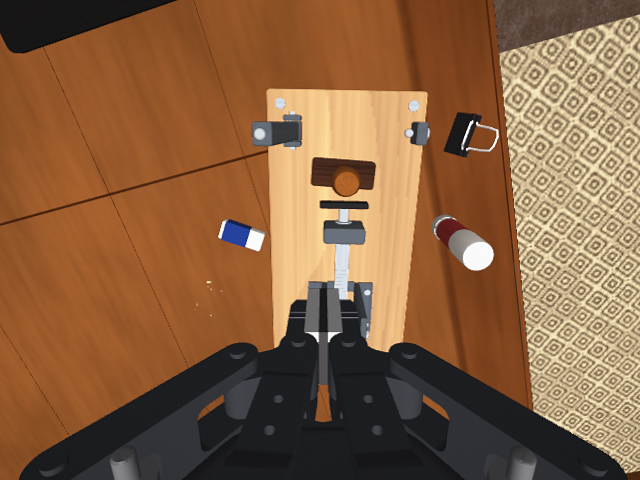

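The wrist view shows the board's +x corners at (267,89) and (427,93). Its side edges pass through (274,349) and (404,349). The stop bar tip is at (260,133), the stamp foot spans (313,158) to (373,189), the pad plate is at (344,205), and the grips are hidden under the fingers. Next I'll refine the pose and swing the stop.

```bash
cat > fitw.py <<'E'
from h import *
cm=np.load("w1.npy",allow_pickle=True).item()
def res(v):
    P=[[125,75,12],[125,-75,12],[v[3],75,12],[v[4],-75,12],[88,50+.199*104,21+.98*104]]
    return (proj(cm,c2w(v[:3],P))-[[267,89],[427,93],[274,349],[404,349],[258,133]]).ravel()
r=least_squares(res,[602.5,66.7,1.314,-150,-150]); p=r.x[:3]
E
python3 - <<'E'
from fitw import *
print(r.x.round(3),r.fun.round(1))
# stamp foot top corners, z=28 -> clamp coords
uv=np.array([[313,158],[376,162],[373,189],[311,184]],float)
q=least_squares(lambda v:(proj(cm,c2w(p,np.c_[v.reshape(-1,2),[28]*4]))-uv).ravel(),np.tile([40.,0],4)).x.reshape(-1,2)
print(q.round(1),q.mean(0))
y=p[2]
print([None if (a:=solve_ik(c2w(p,[[91,yy,z]])[0],[np.pi,0,y])) is None else a.round(2) for yy,z in((110,130),(100,80),(0,30))])
E
```

```text
[ 606.16    68.082    1.29  -155.635 -152.029] [ 2.2 -0.8  5.2 -0.5  0.7 -0.  -0.2 -0.  -5.6  1.5]
[[ 64.7  33.4]
 [ 62.4 -25.2]
 [ 37.1 -24.1]
 [ 40.4  35. ]] [51.1472128   4.75984255]
[array([ 0.21,  0.43, -0.32,  0.82,  0.  ,  2.06]), array([ 0.2 ,  0.5 , -0.35,  0.72,  0.  ,  2.05]), array([ 0.13,  0.69, -0.14,  0.74,  0.  ,  1.98])]
```

```bash
python3 - <<'E'
from fitw import *
rot=[np.pi,0,p[2]]
W=lambda y,z:c2w(p,[[91,y,z]])[0]
bot.move_ptp(W(112,150),rot); bot.movel(W(112,85),rot)
r0=75
for a in np.linspace(-0.05,1.45,8):
    y=50-r0*np.sin(a)+7*np.cos(a)+12; z=21+r0*np.cos(a)+7*np.sin(a)
    h=bot.movel(W(y,z),rot,max_speed=120,threshold=25)
    s=bot.get_state(); print(round(a,2),h,s["contact_force"].round(1))
    if h: break
else:
    print(bot.movel(W(50-r0+12,24),rot,max_speed=40,threshold=18))
    bot.dwell(.3)
s=bot.get_state(); print(s["t"],s["tcp_pos"],s["contact_force"])
cm=imaging.camera_model("wrist"); np.save("w2.npy",cm,allow_pickle=True)
cv2.imwrite("pics/w2.png",imaging.capture("wrist"))
E
```

```text
-0.05 False [-0.6  0.1  0. ]
0.16 False [-0.  -0.2  0.2]
0.38 False [0.1 1.  0.2]
0.59 False [-0.1 -0.2 -0.9]
0.81 False [0.2 0.1 0.1]
1.02 False [-0.   0.1  0.1]
1.24 False [ 0.8 -0.2  0.8]
1.45 False [-0.  -0.8 -0.1]
True
7.275 [644.27248145 152.09907753  27.95888297] [-1.58208938  0.22274853  8.45522461]
```

View pics/w2.png

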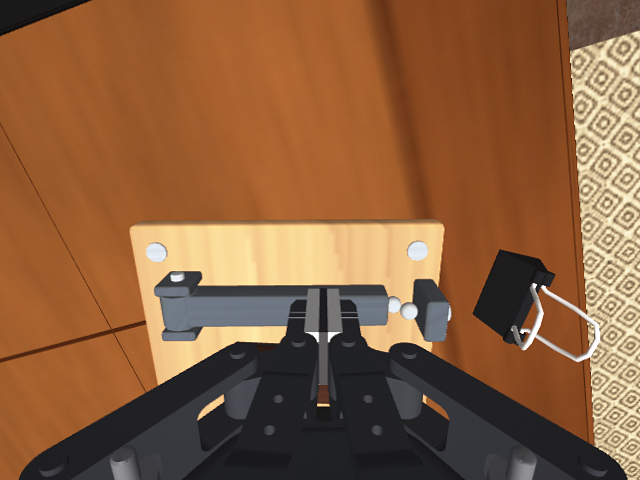

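The bar lies flat: the TCP is at z=27.96 against an 8 N reaction, and the nose at (393,305) is caught at the post. Board corners are at (132,225) and (443,222). I'll refine the pose with these, then hover over the grips.

```bash
cat > fitw.py <<'E'
from h import *
cm=np.load("w1.npy",allow_pickle=True).item(); cm2=np.load("w2.npy",allow_pickle=True).item()
def res(v):
    P=[[125,75,12],[125,-75,12],[v[3],75,12],[v[4],-75,12]]
    a=(proj(cm,c2w(v[:3],P))-[[267,89],[427,93],[274,349],[404,349]]).ravel()
    b=(proj(cm2,c2w(v[:3],P[:2]+[[96,-40,28]]))-[[131,225],[443,222],[385,286]]).ravel()/2
    return np.r_[a,b]
r=least_squares(res,[602.5,66.7,1.314,-150,-150]); p=r.x[:3]
E
python3 - <<'E'
from fitw import *
print(p,r.fun.round(1))
for z in (13,27,40):  # pad plate front (top edge) in w1
  f=lambda v:(proj(cm,c2w(p,[[v[0],v[1],z]]))-[[344,201]]).ravel()
  print(z,least_squares(f,[20,0]).x.round(1))
t=bot.get_state()["tcp_pos"]
bot.movel([t[0],t[1],190],max_speed=250)
c=c2w(p,[[-98,0,190]])[0]
bot.move_ptp(c,[np.pi,0,p[2]+np.pi/2]); bot.grip(1.0,20)
s=bot.get_state(); m=imaging.camera_model("wrist"); np.save("w3.npy",m,allow_pickle=True)
cv2.imwrite("pics/w3.png",imaging.capture("wrist")); print(s["t"],s["tcp_pos"],s["opening"])
P=[[x,y,140] for x in(-129,-67) for y in(-11,11)]+[[80,-40,28],[80,50,28],[125,75,12]]
print(proj(m,c2w(p,P)).round())
E
```

```text
[605.23580017  69.34720253   1.29845212] [-0.4 -1.2  2.9 -2.5  0.9 -0.  -0.1 -0.  -1.6  0.2  3.   0.2 -4.2  4.6]
13 [20.6  0.6]
27 [23.6  1.5]
40 [26.4  2.3]
10.55 [578.8704406  -25.08322818 190.00736491] 0.9980884437608475
[[270. 280.]
 [268. 245.]
 [374. 280.]
 [375. 245.]
 [515. 257.]
 [532. 157.]
 [579. 126.]]
```

View pics/w3.png

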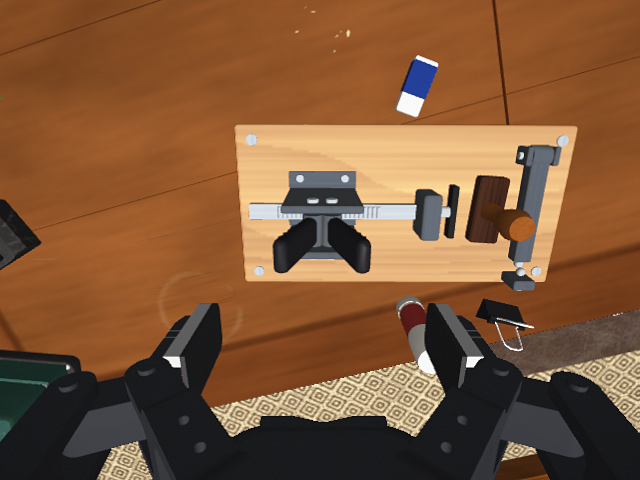

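The hover view shows the grips in a V with outer tops at (274,272) and (371,272). That matches the prediction, so the hand is centred. The pad plate is at (452,211), the jaw head at (428,214), the stamp foot at (470–508, 177–243) and the bar is flat at (535,205). Two full pumps are safe (24 mm or less, against about 30 mm needed).

```bash
python3 - <<'E'
from fitw import *
rot=[np.pi,0,p[2]+np.pi/2]
bot.movel(c2w(p,[[-98,0,109]])[0],rot)
def S(n):
    s=bot.get_state(); print(n,round(s["t"],2),"op",round(s["opening"],3),"gf",round(s["gripper_force"],2),s["contact_force"].round(1))
S("down"); ims=[imaging.capture("wrist")]
for o in (.7,.6,.5,.4,.3,.2): bot.grip(o,20); S(o)
ims.append(imaging.capture("wrist"))
bot.grip(.8); S("open"); bot.grip(.2); S("sq2"); ims.append(imaging.capture("wrist"))
np.save("w4.npy",imaging.camera_model("wrist"),allow_pickle=True)
for i,m in enumerate(ims): cv2.imwrite(f"pics/w4{i}.png",m)
cv2.imwrite("pics/w4.png",np.vstack([m[80:280,100:] if 0 else m[60:260] for m in ims]))
E
```

```text
down 11.29 op 1.002 gf 0.0 [ 0.5 -0.7  0.2]
0.7 11.72 op 0.699 gf 3.15 [-0.3 -4.1  3.7]
0.6 11.97 op 0.601 gf 4.78 [-1.4 -4.3  7.6]
0.5 12.22 op 0.502 gf 4.89 [-0.6 -3.7  7.4]
0.4 12.47 op 0.398 gf 4.91 [-1.2 -3.6  7.7]
0.3 12.72 op 0.297 gf 5.02 [-0.9 -3.9  7.1]
0.2 12.94 op 0.274 gf 20.3 [-0.9 -5.   8.6]
open 13.49 op 0.798 gf 0.0 [-0.4 -0.3 -0.8]
sq2 13.96 op 0.274 gf 21.88 [-2.  -2.8  9.3]
```

View pics/w4.png

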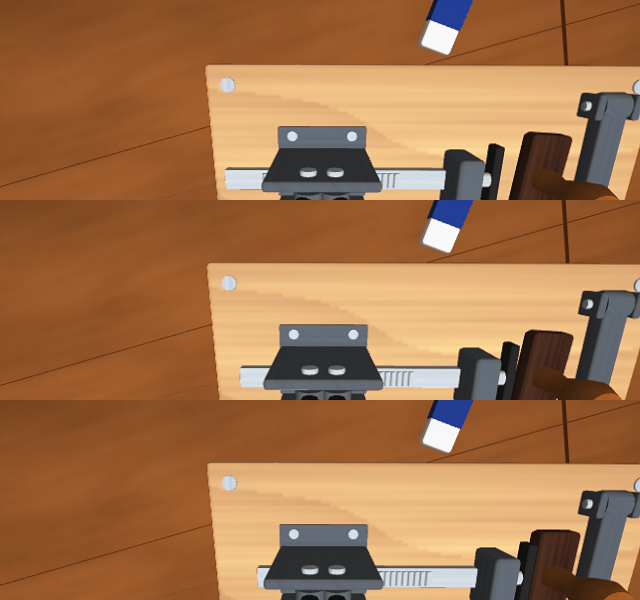

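Each pump moved the jaw: the rack's rear end went from x=225 to 240 to 258 px. The pad now touches the stamp (plate at ~528 px, stamp at ~555 px) and a gap to the bar remains. I'll zoom in to measure that gap.

```bash
python3 - <<'E'
from fitw import *
m=np.load("w4.npy",allow_pickle=True).item()
im=cv2.imread("pics/w42.png")
P=[[80,y,28] for y in (40,20,0,-20)]+[[54,y,28] for y in (40,20,0,-20)]
print(proj(m,c2w(p,P)).round(1).tolist())
for z in (20,26): print(z,[least_squares(lambda v:(proj(m,c2w(p,[[v[0],v[1],z]]))-[[u,238]]).ravel()[:2],[-150,0]).x.round(1) for u in (225,240,258)])
cv2.imwrite("pics/w5.png",cv2.resize(im[140:280,440:640],None,fx=4,fy=4,interpolation=cv2.INTER_CUBIC))
E
```

```text
[[601.3, 182.5], [593.9, 212.9], [586.9, 241.6], [580.2, 268.9], [560.9, 182.5], [554.6, 212.9], [548.6, 241.7], [542.9, 269.0]]
20 [array([-1.663e+02,  1.000e-01]), array([-1.558e+02,  1.000e-01]), array([-1.433e+02,  1.000e-01])]
26 [array([-164.5,    2.1]), array([-154.3,    2.1]), array([-142.1,    2.1])]
```

View pics/w5.png

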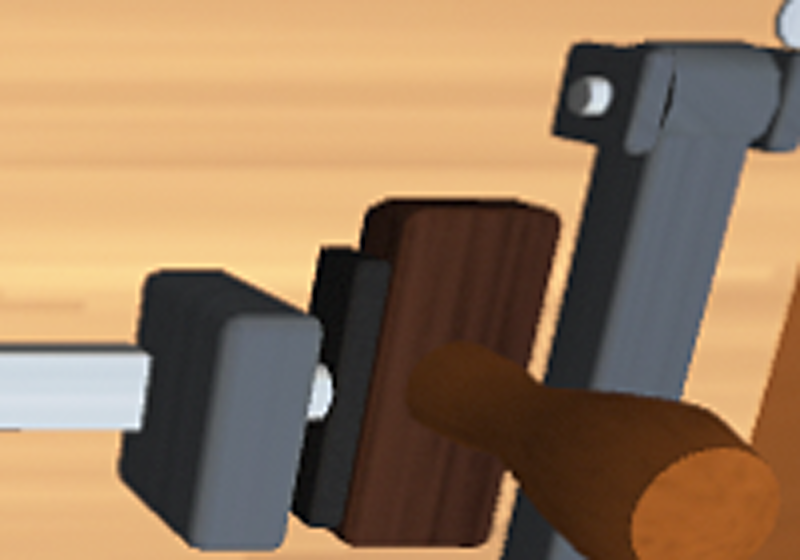

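The gap from stamp to bar is about 18 px, or 12 mm; the bar edge is at 601 px against a predicted 600. One more full squeeze (12 mm at most) just about closes it. I'll make it in steps, tracking the head and stamp by template matching.

```bash
cat > trk.py <<'E'
from h import *
ref=cv2.imread("pics/w42.png")
B={"head":(468,200,54,80),"stamp":(528,186,56,36)}  # x,y,w,h
def track(im,up=4):
    o={}
    for n,(x,y,w,h) in B.items():
        X0=x-45; roi=im[y-8:y+h+8,X0:min(640,x+w+50)]
        f=lambda a:cv2.resize(a,None,fx=up,fy=up,interpolation=cv2.INTER_CUBIC)
        r=cv2.matchTemplate(f(roi),f(ref[y:y+h,x:x+w]),cv2.TM_CCOEFF_NORMED)
        _,v,_,l=cv2.minMaxLoc(r); o[n]=(l[0]/up-45,l[1]/up-8,round(v,2))
    return o
def look(tag,save=None):
    s=bot.get_state(); im=imaging.capture("wrist")
    if save: cv2.imwrite(save,im)
    print(tag,round(s["t"],2),"op %.3f gf %.2f"%(s["opening"],s["gripper_force"]),s["contact_force"].round(1),track(im),flush=True)
E
python3 - <<'E'
from trk import *
for i in range(3): print(track(cv2.imread(f"pics/w4{i}.png")))
bot.grip(.8); look("open")
for o in (.65,.6,.55,.5,.45,.4,.35,.3): bot.grip(o,20); look(o,f"pics/s3_{o}.png")
E
```

```text
{'head': (-31.5, 2.25, 0.93), 'stamp': (-8.25, 3.0, 0.88)}
{'head': (-17.0, 0.25, 0.97), 'stamp': (-7.0, 1.0, 0.88)}
{'head': (0.0, 0.0, 1.0), 'stamp': (0.0, 0.0, 1.0)}
open 14.51 op 0.801 gf 0.00 [-0.5 -0.1 -0.5] {'head': (-1.75, 3.5, 0.99), 'stamp': (-1.75, 3.25, 1.0)}
0.65 14.84 op 0.649 gf 4.91 [-1.4 -2.3  5.8] {'head': (4.0, 2.0, 0.99), 'stamp': (4.0, 2.0, 0.8)}
0.6 15.11 op 0.597 gf 4.86 [-2.  -3.5  5.7] {'head': (6.5, 1.5, 0.99), 'stamp': (6.25, 1.5, 0.76)}
0.55 15.38 op 0.552 gf 4.84 [-1.8 -3.7  7.8] {'head': (8.75, 1.0, 0.99), 'stamp': (8.25, 1.0, 0.73)}
0.5 15.64 op 0.500 gf 4.81 [-1.  -3.9  6.8] {'head': (10.75, 0.75, 0.98), 'stamp': (10.25, 0.75, 0.71)}
0.45 15.91 op 0.455 gf 4.84 [-1.1 -2.8  8. ] {'head': (12.5, 0.5, 0.98), 'stamp': (12.0, 0.75, 0.68)}
0.4 16.18 op 0.399 gf 4.85 [-1.5 -3.5  7.4] {'head': (14.25, 0.5, 0.97), 'stamp': (14.5, 0.5, 0.68)}
0.35 16.45 op 0.353 gf 4.89 [-0.6 -4.4  7.6] {'head': (16.0, 0.25, 0.97), 'stamp': (16.5, 0.5, 0.71)}
0.3 16.72 op 0.304 gf 5.00 [-1.9 -3.5  6.9] {'head': (17.25, 0.25, 0.96), 'stamp': (17.25, 0.25, 0.73)}
```

The head and stamp advanced together (17.25 of ~18.5 px), with grip force steady at 4.85 N. Beyond contact, each mm of pad should add about 0.365 N, so 4.5 mm corresponds to ~6.5 N. I'll finish this stroke, reopen, and squeeze in small steps watching both signals.

```bash
python3 - <<'E'
from trk import *
bot.grip(.276,20); look(.276,"pics/s3_end.png")
bot.grip(.8); look("open")
for o in np.arange(.72,.5,-.02):
    bot.grip(float(o),20); look(round(float(o),3))
    if bot.get_state()["gripper_force"]>5.7: break
cv2.imwrite("pics/s4.png",cv2.resize(imaging.capture("wrist")[140:280,440:640],None,fx=4,fy=4,interpolation=cv2.INTER_CUBIC))
E
```

```text
0.276 16.98 op 0.280 gf 8.06 [-1.4 -3.5  7.9] {'head': (17.5, 0.0, 0.95), 'stamp': (17.25, 0.25, 0.73)}
open 17.53 op 0.800 gf 0.00 [-0.1  0.5  0.6] {'head': (15.25, 3.25, 0.95), 'stamp': (15.0, 3.5, 0.73)}
0.72 17.82 op 0.725 gf 1.66 [-2.  -1.9  2.7] {'head': (17.5, 3.0, 0.95), 'stamp': (17.25, 3.0, 0.73)}
0.7 18.09 op 0.698 gf 4.74 [-2.8 -4.2  5.6] {'head': (17.5, 2.5, 0.95), 'stamp': (17.5, 2.75, 0.73)}
0.68 18.36 op 0.676 gf 5.07 [-3.8 -5.1  6.6] {'head': (18.0, 2.25, 0.93), 'stamp': (17.25, 2.5, 0.73)}
0.66 18.62 op 0.664 gf 5.39 [-3.8 -4.1  6.9] {'head': (18.5, 2.0, 0.92), 'stamp': (17.25, 2.0, 0.73)}
0.64 18.89 op 0.642 gf 5.62 [-3.3 -4.6  8.7] {'head': (19.25, 1.75, 0.9), 'stamp': (17.0, 2.0, 0.73)}
0.62 19.16 op 0.622 gf 5.81 [-2.9 -4.6  8.2] {'head': (20.0, 1.5, 0.89), 'stamp': (17.0, 1.75, 0.73)}
```

View pics/s4.png

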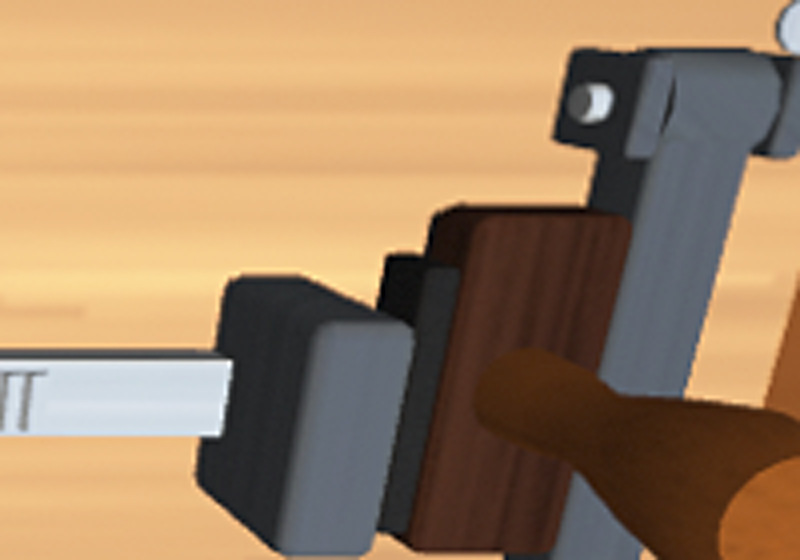

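The stamp now stands against the bar, with no gap from (630,215) down, and the pad is compressing by about 2 mm. I'll continue in small steps to ~4.5 mm, a head–stamp difference of about 7 px.

```bash
python3 - <<'E'
from trk import *
for o in (.6,.58,.565,.55):
    bot.grip(o,20); look(o)
    if bot.get_state()["gripper_force"]>6.7: break
bot.dwell(.4); look("hold","pics/s5f.png")
cv2.imwrite("pics/s5.png",cv2.resize(cv2.imread("pics/s5f.png")[140:280,440:640],None,fx=4,fy=4,interpolation=cv2.INTER_CUBIC))
E
```

```text
0.6 19.48 op 0.597 gf 5.97 [-3.2 -3.2  8.6] {'head': (20.5, 1.25, 0.88), 'stamp': (17.0, 1.5, 0.73)}
0.58 19.74 op 0.582 gf 6.12 [-3.6 -3.9 10.1] {'head': (21.25, 1.0, 0.87), 'stamp': (17.0, 1.25, 0.73)}
0.565 20.01 op 0.569 gf 6.31 [-3.6 -4.1  9.6] {'head': (21.75, 0.75, 0.86), 'stamp': (17.0, 1.0, 0.73)}
0.55 20.27 op 0.551 gf 6.43 [-3.5 -4.8 10.6] {'head': (22.0, 0.75, 0.85), 'stamp': (17.0, 1.0, 0.73)}
hold 20.73 op 0.549 gf 6.43 [-3.3 -4.7  8.9] {'head': (22.0, 0.75, 0.85), 'stamp': (17.0, 1.0, 0.73)}
```

View pics/s5.png

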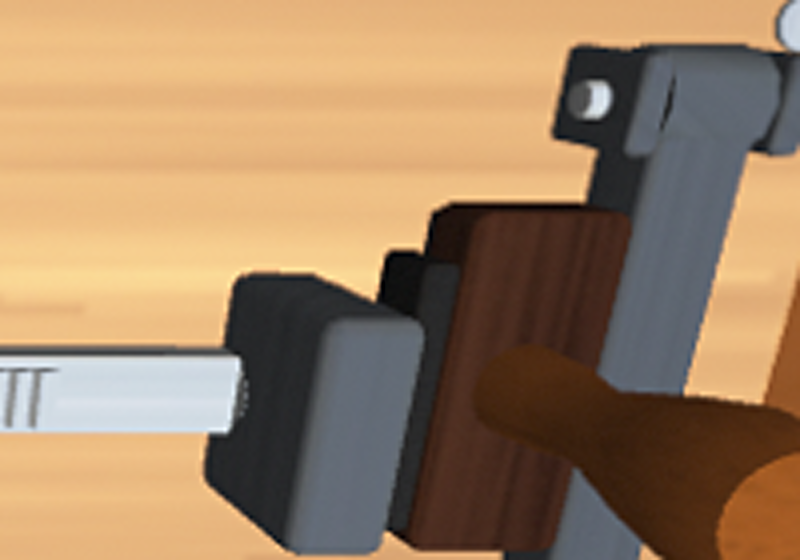

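Pad estimates differ between 3 and 4.5 mm because the head template mixes heights. I'll track only the head's top face, calibrated on the known 11.4 mm free stroke.

```bash
cat > trk2.py <<'E'
import trk
from trk import *
trk.B={"top":(500,216,24,48),"stamp":(555,186,28,28),"stop":(590,150,40,30)}
E
python3 - <<'E'
from trk2 import *
from glob import glob
for f in ["pics/w40.png","pics/w41.png","pics/w42.png"]+sorted(glob("pics/s3_*.png"))+["pics/s5f.png"]: print(f,track(cv2.imread(f)))
E
```

```text
pics/w40.png {'top': (-32.25, 2.25, 0.81), 'stamp': (-8.5, 3.5, 0.96), 'stop': (-1.0, 2.0, 0.99)}
pics/w41.png {'top': (-17.5, 0.25, 0.9), 'stamp': (-7.25, 1.5, 0.96), 'stop': (0.25, 0.0, 0.99)}
pics/w42.png {'top': (0.0, 0.0, 1.0), 'stamp': (0.0, 0.0, 1.0), 'stop': (0.0, 0.0, 1.0)}
pics/s3_0.3.png {'top': (17.75, 0.25, 0.83), 'stamp': (-1.5, -0.5, 0.65), 'stop': (0.5, 0.0, 0.99)}
pics/s3_0.35.png {'top': (16.75, 0.25, 0.91), 'stamp': (-2.25, -0.25, 0.66), 'stop': (0.5, 0.25, 0.99)}
pics/s3_0.4.png {'top': (15.0, 0.5, 0.93), 'stamp': (-3.75, -0.25, 0.66), 'stop': (0.5, 0.25, 0.98)}
pics/s3_0.45.png {'top': (13.25, 0.5, 0.95), 'stamp': (-5.75, 0.0, 0.66), 'stop': (0.5, 0.5, 0.98)}
pics/s3_0.5.png {'top': (11.25, 0.75, 0.96), 'stamp': (4.0, 0.25, 0.68), 'stop': (0.5, 0.75, 0.98)}
pics/s3_0.55.png {'top': (9.0, 1.0, 0.97), 'stamp': (4.25, 0.5, 0.7), 'stop': (0.5, 1.0, 0.99)}
pics/s3_0.6.png {'top': (7.0, 1.5, 0.98), 'stamp': (3.5, 1.0, 0.73), 'stop': (0.5, 1.5, 0.98)}
pics/s3_0.65.png {'top': (4.25, 2.25, 0.99), 'stamp': (2.5, 1.75, 0.74), 'stop': (0.5, 2.0, 0.99)}
pics/s3_end.png {'top': (17.75, 0.0, 0.76), 'stamp': (-1.5, -0.5, 0.65), 'stop': (0.5, 0.0, 0.99)}
pics/s5f.png {'top': (-23.0, -1.75, 0.61), 'stamp': (-2.0, 0.5, 0.65), 'stop': (0.0, 0.75, 0.99)}
```

```bash
python3 - <<'E'
from trk2 import *
def edges(im,dy):
    out=[]
    for y in range(228,266,6):
        a=im[y+dy:y+dy+2,480:620].astype(float).mean(0)
        blue=a[:,0]; rb=a[:,2]-a[:,0]
        i=np.where((blue[:-1]>=75)&(blue[1:]<75))[0]
        j=np.where((rb[:-1]<18)&(rb[1:]>=18))[0]
        i=[480+k+(blue[k]-75)/(blue[k]-blue[k+1]) for k in i]
        j=[480+k+(18-rb[k])/(rb[k+1]-rb[k]) for k in j]
        out.append((y,np.round(i,1).tolist(),np.round(j,1).tolist()))
    return out
for f,dy in (("w42",0),("s3_end",0),("s5f",1)):
    print(f); [print(*e) for e in edges(cv2.imread(f"pics/{f}.png"),dy)]
E
```

```text
w42
228 [519.2, 576.6] [533.4, 612.4]
234 [522.6, 575.1] [532.1, 610.6]
240 [522.6] [531.0]
246 [515.6] [529.8]
252 [514.5] [528.7]
258 [513.5, 567.4] [527.5]
264 [512.5, 568.3] [526.3, 571.8]
s3_end
228 [495.2, 539.2] [550.6, 612.7]
234 [494.9, 539.6] [549.2, 611.2]
240 [494.0, 539.6] [547.9]
246 [493.0, 535.5] [546.7]
252 [486.6, 534.4] [545.5]
258 [486.4, 533.3, 585.7] [544.2, 586.4]
264 [492.3, 532.1, 590.7] [542.9, 591.3]
s5f
228 [500.0, 544.5] [550.3, 612.4]
234 [501.4, 543.4] [548.9, 610.6]
240 [499.9, 542.1] [547.7]
246 [497.3, 540.8] [546.4]
252 [490.9, 539.5] [545.2]
258 [490.9, 538.4, 585.8] [543.9, 586.4]
264 [497.5, 537.1, 590.7] [542.6, 591.3]
```

Edge measurement gives 3.1 mm of pad travel, plus up to 1 mm if the pad was already touching at stroke end. The force estimate is ~4.7 mm. I'll add about 0.7 mm (head edge +1.2 px), which centres it safely.

```bash
python3 - <<'E'
from trk2 import *
def edge(im,lo,hi):
    v=[]
    for y in (247,250,253,256):
        b=im[y:y+2].astype(float).mean(0)[:,0]
        k=[k for k in range(lo,hi) if b[k]>=75>b[k+1]]
        if k: v.append(k[-1]+(b[k[-1]]-75)/(b[k[-1]]-b[k[-1]+1]))
    return np.mean(v) if v else None
for f,l,h in (("w41",470,512),("w42",500,525),("s3_end",525,545)): print(f,edge(cv2.imread(f"pics/{f}.png"),l,h))
e0=edge(imaging.capture("wrist"),530,546); print("now",e0)
for o in (.54,.53,.52,.51):
    bot.grip(o,20); bot.dwell(.15); s=bot.get_state(); e=edge(imaging.capture("wrist"),530,550)
    print(o,s["t"],s["opening"],s["gripper_force"],e)
    if e-e0>1.0 or s["gripper_force"]>6.75: break
E
```

```text
w41 496.1231169871795
w42 514.8205530420823
s3_end 534.4661773782698
now 539.892758587987
0.54 21.1917 0.5406381125160962 6.593072223477066 540.1728627348886
0.53 21.6083 0.5311751354883042 6.662297684233636 540.4601311899482
0.52 22.025 0.5201535234016478 6.7223731451667845 540.7002691698048
0.51 22.4417 0.511856329814724 6.744342036545277 541.0575167947417
```

```bash
python3 -c "
from bench import bot
s=bot.get_state();print(s['t'],s['opening'],s['gripper_force']);print(bot.sign_off())"
```

```text
22.4917 0.5109470875247106 6.7443636688403785
the job is handed in; nothing more can be done
None
```

I handed the job in at 22.5 s with the stop bar seated, the stamp upright against it, and the grips held at 6.7 N; I estimate the pad is pushed back 3.8 to 5.5 mm (target 4.5), measured only indirectly, and sign-off returned no verdict.

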